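Fill up the sample tray and stack the emptied one

ROBOT

A 6-joint arm with a two-finger parallel gripper is mounted at the origin on the work surface. World frame = base frame: x ahead of the robot, y to its left, z up, the work surface at z = 0. Lengths are in m, angles in degrees, forces in N, time in s.
With the tool pointing down it reaches from about 0.35 to 0.875 m from the base axis. Payload 4.2 kg.
Tool frame: the origin (TCP) lies at the very end of the fingers, on their centre line; the grasp point (between the pads) lies 19 mm behind it; z points along the fingers, x is the direction in which the jaws open and shut, and the axes are right-handed (so a half turn about z gives the same grasp; the last joint's range is limited). The gripper opens to 87 mm and grips with 3 to 60 N. Pads are 19 mm wide; open, the fingers measure 117 mm over their backs; the gripper's body (75 mm by 190 mm) begins 51 mm behind the grasp point.
Start: joints at [90.447, 22.042, 0.453, 0, -68.411, -14.817], TCP at [0.155, 0.605, 0.223] pointing down, gripper open.
Joint ranges: [-179.83, 179.83], [-69.29, 118.12], [-61.27, 80.66], [-181.25, 117.63], [-171.15, -9.14], [-177.46, 177.46]. Speed limits (degrees/s): [159.86, 159.86, 180, 180, 180, 180].

INTERFACE

Orientations are given as a 3x3 rotation matrix whose columns are the frame's x, y, z axes.
In Python, from station import r gives the robot as it stands.
- The arm moves only by the tool move_arm, never from a script. Its argument "series" is a list that holds one entry, the list of rows, each a list of 7 numbers: the shift along the tool's x, y, z in cm, then the turn, a rotation vector about the tool's x, y, z in degrees, then the opening, from -1 (shut) to 1 (fully open). In form: [[[dx, dy, dz, wx, wy, wz, fingers], ...]]. A call has 1 to 12 rows; each row shifts and turns the commanded pose from where the row before left it, along the tool's axes as they then stand; what a row does not reach is not made up. A row lasts 1/8 s, in which the tool goes at most 62.5 mm and 10.7 degrees, less where a joint would pass 70% of its speed; a pose out of reach is approached as far as the arm can. A call is refused whole if a number of a shift passes 6.25 or a number of a turn 10.7, either way. A call with a gripper value outside its range is refused whole. The fingers move at their own pace and stop on an object; the grip force is fixed at half the most. Time passes only in rows, so rows that do not move let the fingers close. It gives the time, the measured TCP pose, the force and the opening at its end, in the units of the state.
- r.sense(): the state, without advancing time (a new reading comes with each control period).
- r.capture(name): name is "scene" or "top" or "wrist"; returns a dict with "color" (400x640x3 uint8, blue, green, red), "fx", "fy", "cx", "cy" (pixels), "rvec" (rotation vector, rad) and "tvec" (3), from world to camera coordinates, as OpenCV has them; the wrist camera has in their place "tool_from_camera" (4x4, takes a point from camera to tool coordinates, whose origin is the TCP and whose axes are the tool frame's). Camera axes: x right, y down, z forward; pixel columns grow to the right and rows downward; lengths in m; the calibration is good to about 2 mm. A picture is of the moment at which its call begins: read the wrist's pose just before it. There is no depth.
- r.finish_job(): hands the job in, once; it reports no verdict.
The state is a dict: "time_s": time; "joints": joint angles; "joint_velocities": joint speeds; "effort": joint torques, N m; "tcp_pos": TCP position; "ee_rot": TCP orientation; "wrist_force": force on the tool from outside, world axes, zero at the start; "moment": the same for the moment, N m; "gripper_width": opening from 0.0 (shut) to 1.0 (fully open).
Only numpy, scipy, OpenCV 4.12 (cv2) and the standard library are available. Lean on these libraries where they do the work, as an engineer would, in place of code of your own. Each camera call takes 0.05 s, during which the arm holds its last target.

TASK

Two of the white vial trays are part-filled: take the single vial out of the tray that holds only one and set it upright in the empty place of the tray that holds three, then stack the emptied tray squarely on top of the empty tray of the same kind. Set things down rather than dropping them, and leave the bottle, the jar and the box of pipette tips where they are.

Things in the scene. Friction and masses are not known exactly. Their poses are not given: they have to be found in the camera images.
- tray_three: The fuller tray: open white plastic tray, 204 (x) x 54 (y) x 36 mm high, 100 to 180 g, loose; four 46 mm square compartments in a row at x = -75, -25, 25, 75 mm; walls, floor 4 mm. Origin: centre of the underside, z up. Vials stand at x = -75, -25 and 75 mm; the place at x = 25 mm, y = 0 is empty. The three trays are alike and may stand in any order.
- tray_one: The tray to be emptied: open white plastic tray, 204 (x) x 54 (y) x 36 mm high, 100 to 180 g, loose; four 46 mm square compartments in a row at x = -75, -25, 25, 75 mm; walls, floor 4 mm. Origin: centre of the underside, z up. Holds only the single vial, at x = -25 mm. Once empty it stacks flat, underside on the other tray's rims.
- tray_empty: The empty tray that has been set aside, on which the emptied one is to be stacked: open white plastic tray, 204 (x) x 54 (y) x 36 mm high, 100 to 180 g, loose; four 46 mm square compartments in a row at x = -75, -25, 25, 75 mm; walls, floor 4 mm. Origin: centre of the underside, z up. x points away from the robot within 20 degrees (all trays).
- vial_single: Upright amber glass vial with a black cap of its own width, in all a plain cylinder 30 mm in diameter, 80 mm high, 40 to 80 g; its top stands 48 mm above the tray's rim. Origin: centre of the underside, z up. It stands alone in tray_one, up to 4 mm off the centre of its compartment.
- vial_b: Upright amber glass vial with a black cap of its own width, in all a plain cylinder 30 mm in diameter, 80 mm high, 40 to 80 g; its top stands 48 mm above the tray's rim. Origin: centre of the underside, z up. One of the three that already stand in tray_three and stay there.
- vial_c: Upright amber glass vial with a black cap of its own width, in all a plain cylinder 30 mm in diameter, 80 mm high, 40 to 80 g; its top stands 48 mm above the tray's rim. Origin: centre of the underside, z up. One of the three that already stand in tray_three and stay there.
- vial_d: Upright amber glass vial with a black cap of its own width, in all a plain cylinder 30 mm in diameter, 80 mm high, 40 to 80 g; its top stands 48 mm above the tray's rim. Origin: centre of the underside, z up. One of the three that already stand in tray_three and stay there.
- bottle: Bystander: amber reagent bottle, 72 mm in diameter, 150 mm high, standing on the left (+y) side of the trays. Origin: centre of the underside.
- jar: Bystander: squat amber jar with a black cap, 58 mm in diameter, 60 mm high, standing on the left (+y) side of the trays. Origin: centre of the underside.
- tip_box: Bystander: closed box of pipette tips, white with a clear lid, 92 x 127 x 57 mm high, on the right (-y) side of the trays. Origin: centre of the underside.
Mind the look-alikes: they are no part of the job. Leave any brown or red look-alike of the tray_empty alone.

How it is judged:
By the outcome, as a careful person would: the job done as asked, in the order asked, and still so for the second after the job is handed in, with the robot touching nothing.
It also fails if it takes over 64 s, if anything falls off the work surface, if the arm or the gripper's body presses on something with over 40 N, if the wrist force passes 120 N, or if a joint passes its speed limit or range.

## Working session

There is one attempt and no reset: what is moved stays moved. The work goes in short steps, Python scripts to look and compute and a tool call to move; the robot and the scene stay as the last step left them, time stands still between calls to the robot, and variables do not carry over. Pictures are saved under pics/ and viewed, and the job is handed in when it is done.

Besides the shell and the picture viewer there is one more tool, called after "Call:" as name(argument=value, ...), one argument or row to a line, values as JSON. move_arm: Moves the arm, as the interface text tells. Its arguments: {"type":"object","properties":{"series":{"type":"array","items":{"type":"array","items":{"type":"array","items":{"type":"number"}}}}},"required":["series"]}

```bash
ls; mkdir -p pics; python3 - <<'E'
from station import r
import cv2,numpy as np,pickle
s=r.sense(); print(s)
d={}
for n in("scene","top"):
    c=r.capture(n); d[n]=c; cv2.imwrite(f"pics/{n}0.png",c["color"])
    print({k:v for k,v in c.items() if k!="color"})
pickle.dump(d,open("cap0.pkl","wb"))
E
```

```text
pics
{'time_s': 0.0, 'joints': array([ 9.04478463e+01,  2.20898773e+01,  3.79226665e-01, -2.73603604e-02,
       -6.84139633e+01, -1.48152723e+01]), 'joint_velocities': array([-0.02398642, -0.05019874,  0.06146067, -0.0326756 ,  0.01346961,
        0.17756794]), 'effort': array([ 1.19242750e-04, -3.90671039e+01,  1.87412918e+01,  4.21995431e+00,
        1.10504357e-02, -1.87800865e-04]), 'tcp_pos': array([0.15494093, 0.60485053, 0.22146939]), 'ee_rot': array([[-2.48309363e-01, -9.68680689e-01, -4.27024330e-04],
       [-9.68678249e-01,  2.48309697e-01, -2.17828755e-03],
       [ 2.21609937e-03, -1.27240014e-04, -9.99997536e-01]]), 'wrist_force': array([ 0.69022543,  0.28258647, -0.5361209 ]), 'moment': array([ 0.04137842, -0.01983482, -0.01496979]), 'gripper_width': 1.0008242181043314}
{'fx': 378.2126547772919, 'fy': 378.2126547772919, 'cx': 318.6548463511752, 'cy': 193.07062021169438, 'rvec': array([ 1.73412628,  1.94718615, -0.71600018]), 'tvec': array([ 0.07912482, -0.37372284,  1.4615636 ])}
{'fx': 503.73186129609167, 'fy': 503.73186129609167, 'cx': 325.2131370082706, 'cy': 197.4503940563734, 'rvec': array([ 2.14884161, -2.20049489,  0.13645439]), 'tvec': array([-0.0053361 ,  0.54459584,  1.83321384])}
```

View pics/scene0.png

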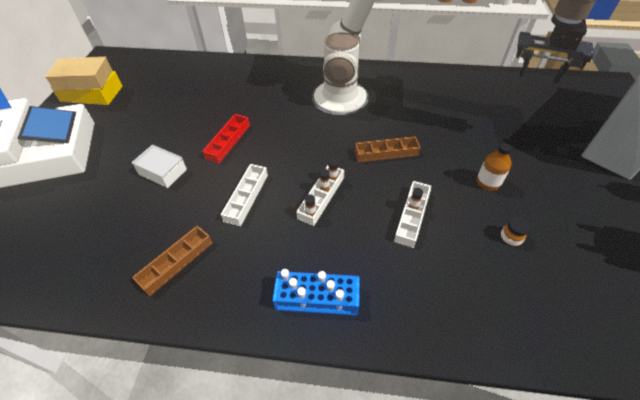

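View pics/top0.png

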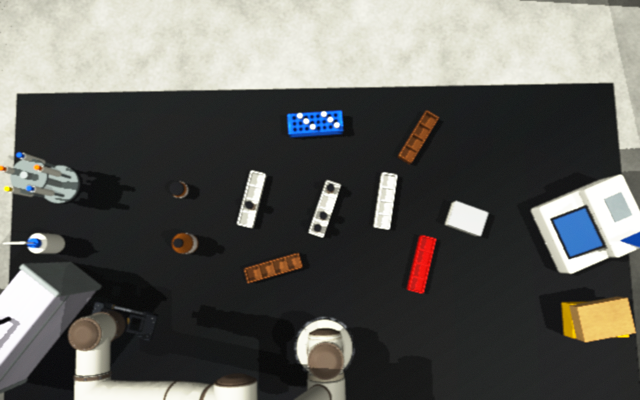

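The scene view shows three white trays: left with one vial at (415,200), middle with three at (320,195), right empty at (245,195). In the top view they are at (252,199), (325,208) and (385,200). Next I measure them.

```bash
cat > h.py <<'E'
import cv2,numpy as np
def ray(c,uv,z):
    R,_=cv2.Rodrigues(np.array(c["rvec"])); t=np.array(c["tvec"])
    return plane(R.T,-R.T@t,c,uv,z)
def plane(Rw,o,c,uv,z):
    uv=np.atleast_2d(np.array(uv,float))
    d=np.c_[(uv[:,0]-c["cx"])/c["fx"],(uv[:,1]-c["cy"])/c["fy"],np.ones(len(uv))]@Rw.T
    return (o+d*((z-o[2])/d[:,2])[:,None])[:,:2]
def wpose(s,c):
    T=np.array(c["tool_from_camera"]); R=np.array(s["ee_rot"])
    return R@T[:3,:3], np.array(s["tcp_pos"])+R@T[:3,3]
E
python3 - <<'E'
import pickle,cv2,numpy as np
from h import *
d=pickle.load(open("cap0.pkl","rb"));c=d["top"];im=c["color"]
hsv=cv2.cvtColor(im,cv2.COLOR_BGR2HSV)
m=((hsv[...,2]>120)&(hsv[...,1]<60)).astype(np.uint8)
m=cv2.morphologyEx(m,cv2.MORPH_CLOSE,np.ones((3,3)))
for k in cv2.findContours(m,cv2.RETR_EXTERNAL,cv2.CHAIN_APPROX_NONE)[0]:
    if cv2.contourArea(k)<150: continue
    x,y,w,h=cv2.boundingRect(k)
    if x<200 or x>500 or y<150 or y>260: continue
    P=ray(c,k[:,0],0.036)
    b=cv2.minAreaRect((P*1000).astype(np.float32)); print((x,y,w,h),b)
E
python3 - <<'E'
import cv2
im=cv2.imread("pics/top0.png")[150:300,160:500]
cv2.imwrite("pics/top0z.png",cv2.resize(im,None,fx=2.3,fy=2.3,interpolation=cv2.INTER_CUBIC))
E
```

```text
(445, 201, 44, 35) ((455.9045104980469, -536.5524291992188), (139.48312377929688, 98.408935546875), 68.78765106201172)
(308, 180, 33, 58) ((504.3414611816406, -13.8216552734375), (60.425254821777344, 208.83575439453125), 70.1286849975586)
(373, 172, 25, 58) ((528.2853393554688, -239.00009155273438), (63.35968780517578, 210.2126922607422), 79.6611557006836)
(237, 170, 29, 58) ((545.8604125976562, 254.23939514160156), (60.8299446105957, 209.7239227294922), 75.41273498535156)
```

View pics/top0z.png

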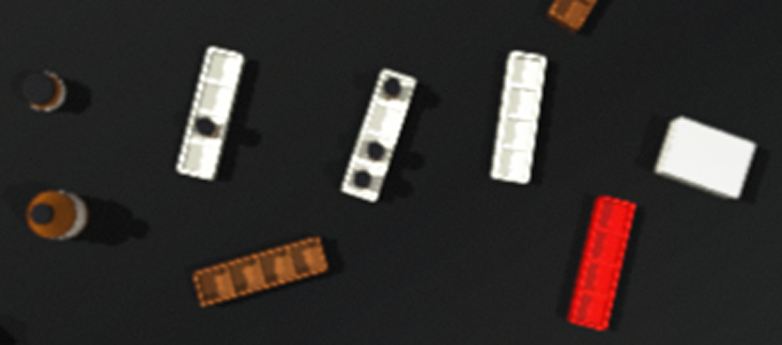

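Call:
move_arm(
  series=[
    [[2.0, -3.6, -0.3, 0, 0, 0, 1], [2.0, -3.6, -0.3, 0, 0, 0, 1], [2.0, -3.6, -0.3, 0, 0, 0, 1], [2.0, -3.6, -0.3, 0, 0, 0, 1], [2.0, -3.6, -0.3, 0, 0, 0, 1], [2.0, -3.6, -0.3, 0, 0, 0, 1], [2.0, -3.6, -0.3, 0, 0, 0, 1], [2.0, -3.6, -0.3, 0, 0, 0, 1], [2.0, -3.6, -0.3, 0, 0, 0, 1], [2.0, -3.6, -0.3, 0, 0, 0, 1], [2.0, -3.6, 0, 0, 0, 0, 1], [2.0, -3.6, 0, 0, 0, 0, 1]],
  ],
)

```text
time_s: 1.6
tcp_pos: [0.5146, 0.2646, 0.2521]
ee_rot: [[-0.248, -0.969, -0.001], [-0.969, 0.248, -0.0], [0.001, 0.001, -1.0]]
wrist_force: [0.2, 0.6, -0.9]
gripper_width: 1.004
```

Call:
move_arm(
  series=[
    [[0, 0, 0, 0, 0, 0, 1], [0, 0, 0, 0, 0, 0, 1]],
  ],
)

```text
time_s: 1.85
tcp_pos: [0.5136, 0.2657, 0.252]
ee_rot: [[-0.249, -0.969, -0.001], [-0.969, 0.249, -0.0], [0.001, 0.001, -1.0]]
wrist_force: [-0.2, -0.1, -1.3]
gripper_width: 1.0
```

```bash
cat > cap.py <<'E'
import sys,pickle,cv2
from station import r
n=sys.argv[1]
s=r.sense();c=r.capture("wrist")
pickle.dump((s,c),open(n+".pkl","wb"));cv2.imwrite(f"pics/{n}.png",c["color"])
print(s["time_s"],s["tcp_pos"],s["ee_rot"].round(4),s["joints"].round(1),s["wrist_force"].round(2),s["gripper_width"])
E
python3 cap.py w1; python3 -c "
import pickle;s,c=pickle.load(open('w1.pkl','rb'));print({k:v for k,v in c.items() if k!='color'})"
```

```text
1.85 [0.51364711 0.26566672 0.25203712] [[-2.486e-01 -9.686e-01 -1.000e-03]
 [-9.686e-01  2.486e-01 -4.000e-04]
 [ 7.000e-04  9.000e-04 -1.000e+00]] [ 43.4  16.4  -3.5  -0.  -70.1  32.2] [-0.24 -0.14 -1.27] 1.0000567034367671
{'fx': 336.9546097601488, 'fy': 336.9546097601488, 'cx': 319.32812105947846, 'cy': 202.03770783868111, 'tool_from_camera': array([[ 9.99999994e-01,  6.55581934e-05,  8.23062325e-05,
         8.54804698e-04],
       [-8.36854314e-05,  9.69675727e-01,  2.44395126e-01,
        -6.57884865e-02],
       [-6.37882528e-05, -2.44395132e-01,  9.69675727e-01,
        -1.62502161e-01],
       [ 0.00000000e+00,  0.00000000e+00,  0.00000000e+00,
         1.00000000e+00]])}
```

View pics/w1.png

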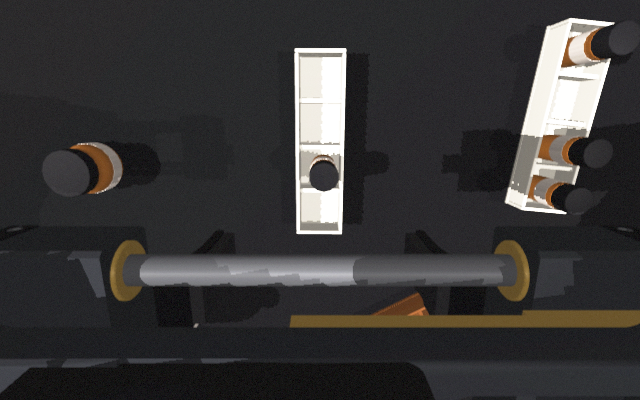

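Wrist view: tray_one spans about (295,49) to (343,233) with its vial cap at (323,173). tray_three is at right with caps at (622,38), (598,153) and (573,200). Now I localise these precisely.

```bash
cat > meas.py <<'E'
import sys,pickle
from h import *
s,c=pickle.load(open(sys.argv[1]+".pkl","rb"));im=c["color"];Rw,o=wpose(s,c)
zr=float(sys.argv[2]) if len(sys.argv)>2 else .036
hsv=cv2.cvtColor(im,cv2.COLOR_BGR2HSV);g=hsv[...,2]
m=((g>110)&(hsv[...,1]<70)).astype(np.uint8)*255; m[225 if zr==.036 and 0 else 238:]=0
for k in cv2.findContours(m,cv2.RETR_EXTERNAL,cv2.CHAIN_APPROX_NONE)[0]:
    if cv2.contourArea(k)<1500: continue
    P=plane(Rw,o,c,k[:,0],zr)*1000
    b=cv2.minAreaRect(P.astype(np.float32));print(cv2.boundingRect(k),np.round(b[0],1),np.round(b[1],1),round(b[2],2), np.round(cv2.boxPoints(b)).tolist())
# caps: dark grey neutral blobs
vis=im.copy()
if len(sys.argv)>3:
  for a in sys.argv[3:]:
    x,y,w=map(int,a.split(","))
    print(a);print(g[y,x-w:x+w+1]);print(g[y-w:y+w+1,x])
E
python3 meas.py w1 .036 323,172,22 598,153,22
python3 -c "
import cv2
im=cv2.imread('pics/w1.png')
cv2.imwrite('pics/w1z.png',cv2.resize(im[120:250,270:370],None,fx=4,fy=4,interpolation=0))
cv2.imwrite('pics/w1z2.png',cv2.resize(im[5:225,490:640],None,fx=2.7,fy=2.7,interpolation=0))"
```

```text
(294, 48, 53, 187) [545.6 256.5] [ 54.8 204.2] 75.27 [[440.0, 256.0], [637.0, 204.0], [651.0, 257.0], [454.0, 309.0]]
(505, 18, 110, 196) [507.7  -3. ] [ 75.5 204.5] 70.04 [[399.0, -4.0], [591.0, -73.0], [617.0, -2.0], [425.0, 67.0]]
323,172,22
[171 186 185 184 185 184 182 180 136  53  57  54  56  54  58  58  60  55
  58  53  57  55  57  56  59  59  56  58  55  55  57  55  57  58  55  56
  75 134 129 172 234 240 177  24  25]
[255 255 255 254 198  89 114 136 206 202  60  23  35  46  57  60  57  57
  57  58  54  55  57  52  60  52  54  47  56  54  53  54  52  53  55  54
  54  53  56  56  51 166 253 255 255]
598,153,22
[20 22 20 25 20 20 25 24 48 56 54 54 56 47 52 55 52 49 51 50 51 51 50 48
 51 49 52 46 52 51 49 47 49 44 44 47 40 31 31 29 31 22 26 27 31]
[30 27 24 30 27 28 22 29 40 47 48 50 50 50 51 49 50 48 51 55 52 49 50 52
 51 50 48 52 47 50 49 52 50 49 49 47 41 28 33 29 24 27 31 27 29]
```

View pics/w1z.png

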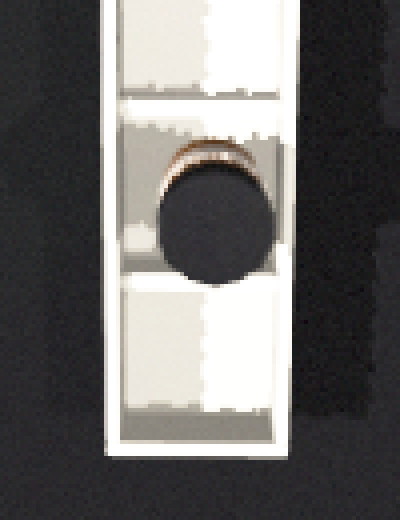

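View pics/w1z2.png

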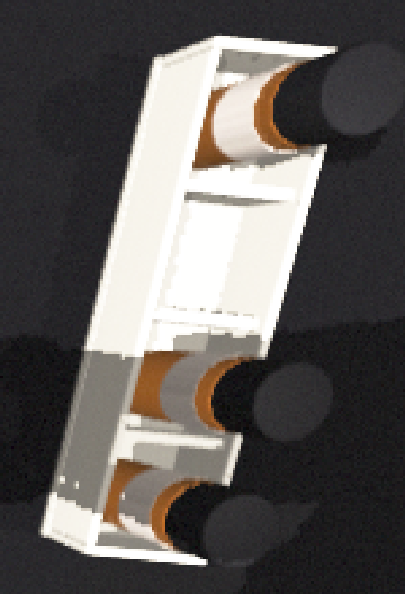

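```bash
python3 - <<'E'
import pickle
from h import *
s,c=pickle.load(open("w1.pkl","rb"));Rw,o=wpose(s,c)
v=plane(Rw,o,c,[(323.6,175.5)],.084)[0];e=plane(Rw,o,c,[(309.5,175.5),(338.5,175.5)],.084);print("vial",v,np.linalg.norm(e[0]-e[1]))
a=np.radians(-14.73);print("nominal",np.array([.5456,.2565])-.025*np.array([np.cos(a),np.sin(a)]))
d=np.array([*v,.042])-s["tcp_pos"];print("tool cm",s["ee_rot"].T@d*100,d)
print("yaw tool",np.degrees(np.arctan2(-s["ee_rot"][0,0],-s["ee_rot"][1,0])))
E
```

```text
vial [0.52153193 0.25824252] 0.02876642941647593
nominal [0.52142163 0.26285661]
tool cm [ 0.50897046 -0.96647952 21.00323057] [ 0.00788482 -0.0074242  -0.21003712]
yaw tool 14.392822213976052
```

Call:
move_arm(
  series=[
    [[0.5, -1.0, 0, 0, 0, -0.3, 1], [0, 0, 3, 0, 0, 0, 1], [0, 0, 3, 0, 0, 0, 1], [0, 0, 3, 0, 0, 0, 1], [0, 0, 3, 0, 0, 0, 1], [0, 0, 2, 0, 0, 0, 1], [0, 0, 2, 0, 0, 0, 1], [0, 0, 2, 0, 0, 0, 1], [0, 0, 2, 0, 0, 0, 1], [0, 0, 1, 0, 0, 0, 1], [0, 0, 0, 0, 0, 0, 1]],
  ],
)

```text
time_s: 3.28
tcp_pos: [0.5223, 0.2584, 0.0421]
ee_rot: [[-0.243, -0.97, -0.001], [-0.97, 0.243, -0.001], [0.001, 0.001, -1.0]]
wrist_force: [0.8, -0.5, -0.5]
gripper_width: 1.002
```

```bash
python3 cap.py w2
```

```text
3.275 [0.52226151 0.25838473 0.0421003 ] [[-2.425e-01 -9.701e-01 -8.000e-04]
 [-9.701e-01  2.425e-01 -9.000e-04]
 [ 1.000e-03  6.000e-04 -1.000e+00]] [ 42.2  28.8 -18.    0.  -43.3  33.7] [ 0.76 -0.46 -0.46] 1.0021879907097038
```

View pics/w2.png

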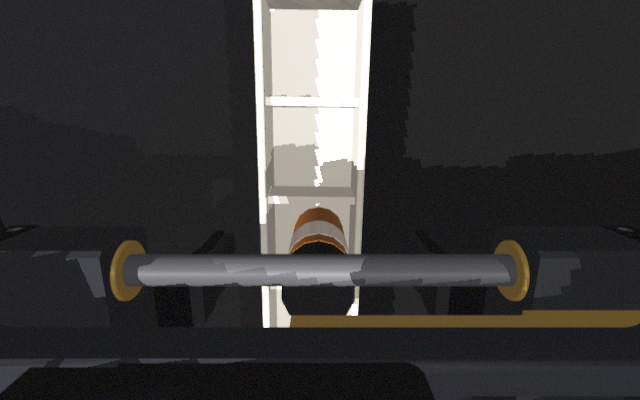

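The vial at (319,260) is centred between the fingers, so I close the gripper.

Call:
move_arm(
  series=[
    [[0, 0, 0, 0, 0, 0.3, -1], [0, 0, 0, 0, 0, 0.3, -1], [0, 0, 0, 0, 0, 0, -1], [0, 0, 0, 0, 0, 0, -1], [0, 0, 0, 0, 0, 0, -1], [0, 0, 0, 0, 0, 0, -1], [0, 0, 0, 0, 0, 0, -1]],
  ],
)

```text
time_s: 4.2
tcp_pos: [0.5224, 0.2584, 0.0425]
ee_rot: [[-0.253, -0.967, -0.0], [-0.967, 0.253, -0.0], [0.0, 0.0, -1.0]]
wrist_force: [-0.4, -0.5, -0.2]
gripper_width: 0.336
```

Call:
move_arm(
  series=[
    [[0, 0, -0.5, 0, 0, 0, -1], [0, 0, -1, 0, 0, 0, -1], [0, 0, -2, 0, 0, 0, -1], [0, 0, -3, 0, 0, 0, -1], [0, 0, -3, 0, 0, 0, -1], [0, 0, -3, 0, 0, 0, -1], [0, 0, -2.5, 0, 0, 0, -1], [0, 0, -2, 0, 0, 0, -1], [0, 0, -2, 0, 0, 0, -1], [0, 0, -2, 0, 0, 0, -1]],
  ],
)

```text
time_s: 5.45
tcp_pos: [0.5222, 0.2582, 0.2541]
ee_rot: [[-0.253, -0.967, 0.001], [-0.967, 0.253, 0.001], [-0.001, -0.0, -1.0]]
wrist_force: [-0.1, -0.2, -0.8]
gripper_width: 0.341
```

Call:
move_arm(
  series=[
    [[1.5, -0.1, 0, 0, 0, 0, -1], [2.5, -0.1, 0, 0, 0, 0, -1], [3.0, -0.2, 0, 0, 0, 0, -1], [3.0, -0.2, 0, 0, 0, 0, -1], [3.0, -0.2, 0, 0, 0, 0, -1], [3.0, -0.2, 0, 0, 0, 0, -1], [3.0, -0.2, 0, 0, 0, 0, -1], [3.0, -0.2, 0, 0, 0, 0, -1], [2.5, -0.2, 0, 0, 0, 0, -1], [1.9, -0.1, 0, 0, 0, 5.2, -1], [0, 0, 0, 0, 0, 0, -1], [0, 0, 0, 0, 0, 0, -1]],
  ],
)

```text
time_s: 6.95
tcp_pos: [0.4713, -0.0018, 0.2521]
ee_rot: [[-0.34, -0.941, -0.001], [-0.941, 0.34, -0.0], [0.0, 0.001, -1.0]]
wrist_force: [-0.2, -0.2, -0.6]
gripper_width: 0.34
```

```bash
python3 cap.py w3; python3 meas.py w3
```

```text
6.95 [ 0.47131933 -0.0018046   0.25213066] [[-3.397e-01 -9.405e-01 -8.000e-04]
 [-9.405e-01  3.397e-01 -1.000e-04]
 [ 4.000e-04  7.000e-04 -1.000e+00]] [ 19.6   5.6 -17.3  -0.  -67.1  50.6] [-0.16 -0.2  -0.63] 0.3395607427814779
(37, 98, 100, 140) [564.3 240.4] [ 75.6 160.6] 75.22 [[477.0, 224.0], [632.0, 183.0], [652.0, 256.0], [496.0, 297.0]]
(292, 47, 53, 178) [509.1 -14.7] [ 54.7 192.8] 70.05 [[409.0, -8.0], [590.0, -73.0], [609.0, -22.0], [428.0, 44.0]]
(470, 0, 72, 152) [ 505.7 -227. ] [ 70.3 156.1] 79.7 [[423.0, -248.0], [576.0, -276.0], [589.0, -206.0], [435.0, -178.0]]
```

View pics/w3.png

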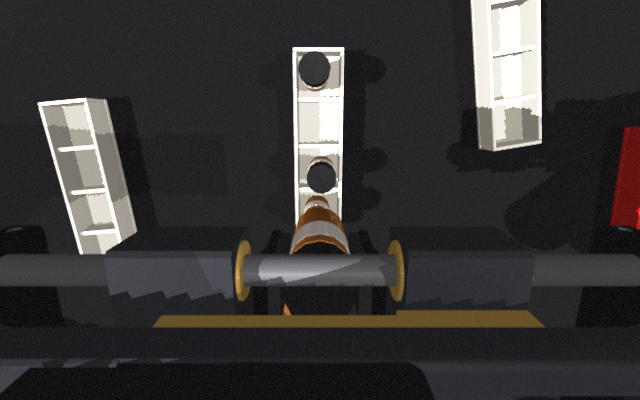

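tray_three's far edge is at row 48 and its empty slot at about (320,122), with neighbouring caps at (314,69) and (321,177). Moving over the slot and going partway down.

Call:
move_arm(
  series=[
    [[-0.1, -1.5, 0, 0, 0, 0, -1], [0, -2, 0, 0, 0, 0, -1], [0, -2, 0, 0, 0, 0, -1], [0, -0.5, 1, 0, 0, 0, -1], [0, 0, 2, 0, 0, 0, -1], [0, 0, 3, 0, 0, 0, -1], [0, 0, 3, 0, 0, 0, -1], [0, 0, 2, 0, 0, 0, -1], [0, 0, 1, 0, 0, 0, -1], [0, 0, 0, 0, 0, 0, -1], [0, 0, 0, 0, 0, 0, -1]],
  ],
)

```text
time_s: 8.38
tcp_pos: [0.5295, -0.0206, 0.1334]
ee_rot: [[-0.34, -0.941, 0.002], [-0.941, 0.34, 0.0], [-0.001, -0.002, -1.0]]
wrist_force: [-0.2, 0.5, -0.0]
gripper_width: 0.339
```

```bash
python3 cap.py w4
```

```text
8.375 [ 0.52946879 -0.02059032  0.13335995] [[-3.395e-01 -9.406e-01  1.700e-03]
 [-9.406e-01  3.395e-01  2.000e-04]
 [-8.000e-04 -1.600e-03 -1.000e+00]] [ 15.3  17.7 -20.2   0.  -52.   54.8] [-0.2   0.54 -0.01] 0.33884355470794764
```

View pics/w4.png

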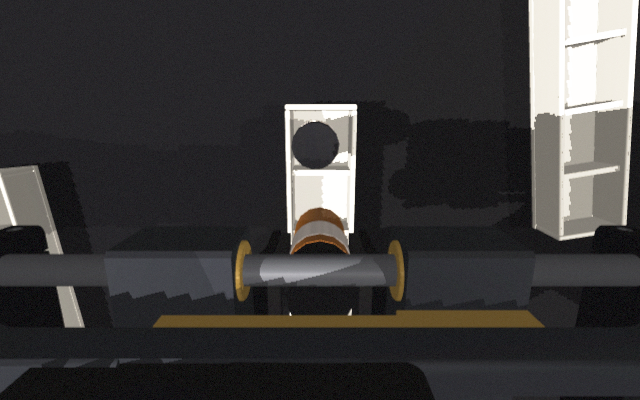

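Call:
move_arm(
  series=[
    [[0.1, 0.2, 0, 0, 0, 0, -1], [0, 0, 1, 0, 0, 0, -1], [0, 0, 1.5, 0, 0, 0, -1], [0, 0, 1.5, 0, 0, 0, -1], [0, 0, 1.5, 0, 0, 0, -1], [0, 0, 1, 0, 0, 0, -1], [0, 0, 1, 0, 0, 0, -1], [0, 0, 0.7, 0, 0, 0, -1], [0, 0, 0.5, 0, 0, 0, -1], [0, 0, 0, 0, 0, 0, -1], [0, 0, 0, 0, 0, 0, -1]],
  ],
)

```text
time_s: 9.8
tcp_pos: [0.5269, -0.021, 0.0459]
ee_rot: [[-0.34, -0.941, 0.001], [-0.941, 0.34, 0.0], [-0.0, -0.001, -1.0]]
wrist_force: [0.2, -0.0, -1.1]
gripper_width: 0.334
```

Call:
move_arm(
  series=[
    [[0, 0, 0.1, 0, 0, 0, -1], [0, 0, 0.1, 0, 0, 0, -1], [0, 0, 0.1, 0, 0, 0, -1], [0, 0, 0, 0, 0, 0, -1]],
  ],
)

```text
time_s: 10.3
tcp_pos: [0.5266, -0.021, 0.0425]
ee_rot: [[-0.34, -0.94, -0.0], [-0.94, 0.34, 0.0], [-0.0, 0.0, -1.0]]
wrist_force: [1.0, -0.0, -1.1]
gripper_width: 0.339
```

Call:
move_arm(
  series=[
    [[0, 0, 0, 0, 0, 0, -0.1], [0, 0, 0, 0, 0, 0, 0.1], [0, 0, 0, 0, 0, 0, 0.4], [0, 0, 0, 0, 0, 0, 0.6], [0, 0, 0, 0, 0, 0, 0.6], [0, 0, -1, 0, 0, 0, 0.6], [0, 0, -2, 0, 0, 0, 0.6], [0, 0, -3, 0, 0, 0, 0.6], [0, 0, -3, 0, 0, 0, 0.6], [0, 0, -3, 0, 0, 0, 0.6], [0, 0, -3, 0, 0, 0, 1], [0, 0, -3, 0, 0, 0, 1]],
  ],
)

```text
time_s: 11.8
tcp_pos: [0.5264, -0.0211, 0.2244]
ee_rot: [[-0.34, -0.94, 0.001], [-0.94, 0.34, 0.0], [-0.001, -0.001, -1.0]]
wrist_force: [-0.3, -0.0, -0.3]
gripper_width: 0.944
```

Call:
move_arm(
  series=[
    [[-1.5, 0.6, -0.3, 0, 0, 0, 1], [-2.5, 1.0, -0.3, 0, 0, 0, 1], [-3.0, 1.3, -0.4, 0, 0, 0, 1], [-3.0, 1.3, -0.4, 0, 0, 0, 1], [-3.0, 1.3, -0.4, 0, 0, 0, 1], [-3.0, 1.3, -0.4, 0, 0, 0, 1], [-3.0, 1.3, -0.3, 0, 0, 0, 1], [-3.0, 1.2, 0, 0, 0, 0, 1], [-2.5, 1.1, 0, 0, 0, 0, 1], [-1.9, 0.7, 0, 0, 0, -5.2, 1], [0, 0, 0, 0, 0, 0, 1], [0, 0, 0, 0, 0, 0, 1]],
  ],
)

```text
time_s: 13.3
tcp_pos: [0.5114, 0.2647, 0.2471]
ee_rot: [[-0.254, -0.967, -0.001], [-0.967, 0.254, -0.001], [0.001, 0.001, -1.0]]
wrist_force: [-1.0, -0.4, -0.1]
gripper_width: 0.998
```

```bash
python3 cap.py w5; python3 meas.py w5
```

```text
13.3 [0.51136506 0.26472844 0.24707195] [[-2.540e-01 -9.672e-01 -1.000e-03]
 [-9.672e-01  2.540e-01 -8.000e-04]
 [ 1.000e-03  8.000e-04 -1.000e+00]] [ 43.5  16.4  -4.3  -0.  -69.4  31.8] [-1.   -0.44 -0.12] 0.9983722601530702
(291, 45, 54, 189) [546.  256.4] [ 54.8 203.1] 75.21 [[441.0, 256.0], [637.0, 204.0], [651.0, 257.0], [455.0, 309.0]]
(506, 13, 111, 200) [507.7  -3. ] [ 75.5 204.5] 70.03 [[399.0, -4.0], [591.0, -73.0], [617.0, -2.0], [425.0, 67.0]]
```

View pics/w5.png

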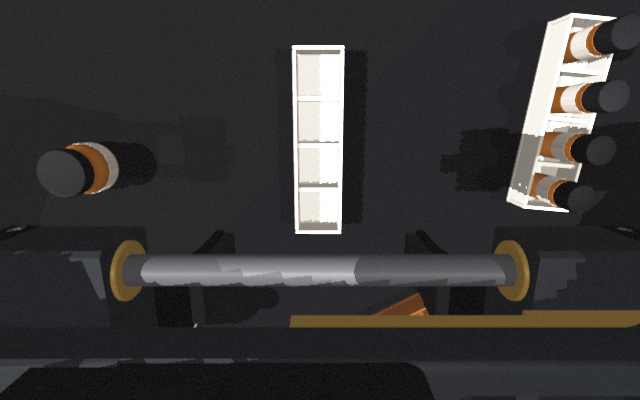

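All four vials stand upright in tray_three at right. The empty tray_one is at (545.7, 256.4) mm with yaw -14.8°, unmoved. Grasping it at its centre.

Call:
move_arm(
  series=[
    [[-0.1, -1.5, 1, 0, 0, 0, 1], [0, -1.5, 3, 0, 0, 0, 1], [0, -0.5, 3, 0, 0, 0, 1], [0, 0, 3, 0, 0, 0, 1], [0, 0, 3, 0, 0, 0, 1], [0, 0, 3, 0, 0, 0, 1], [0, 0, 2, 0, 0, 0, 1], [0, 0, 2, 0, 0, 0, 1], [0, 0, 1, 0, 0, 0, 1], [0, 0, 0, 0, 0, 0, 1], [0, 0, 0, 0, 0, 0, 1]],
  ],
)

```text
time_s: 14.72
tcp_pos: [0.5467, 0.2573, 0.0382]
ee_rot: [[-0.253, -0.967, 0.001], [-0.967, 0.253, 0.001], [-0.001, -0.001, -1.0]]
wrist_force: [0.3, 0.4, -0.5]
gripper_width: 1.001
```

Call:
move_arm(
  series=[
    [[0.1, 0.1, 1, 0, 0, 0, 1], [0, 0, 1, 0, 0, 0, 1], [0, 0, 0.7, 0, 0, 0, 1], [0, 0, 0.3, 0, 0, 0, 1], [0, 0, 0, 0, 0, 0, 1], [0, 0, 0, 0, 0, 0, 0.4], [0, 0, 0, 0, 0, 0, -1], [0, 0, 0, 0, 0, 0, -1], [0, 0, 0, 0, 0, 0, -1], [0, 0, 0, 0, 0, 0, -1], [0, 0, 0, 0, 0, 0, -1], [0, 0, 0, 0, 0, 0, -1]],
  ],
)

```text
time_s: 16.23
tcp_pos: [0.5449, 0.2565, 0.0077]
ee_rot: [[-0.253, -0.967, 0.0], [-0.967, 0.253, 0.0], [-0.0, -0.0, -1.0]]
wrist_force: [0.1, -0.3, 1.1]
gripper_width: 0.617
```

Call:
move_arm(
  series=[
    [[0, 0, -0.3, 0, 0, 0, -1], [0, 0, -0.7, 0, 0, 0, -1], [0, 0, -1.5, 0, 0, 0, -1], [0, 0, -2.5, 0, 0, 0, -1], [0, 0, -3, 0, 0, 0, -1], [0, 0, -3, 0, 0, 0, -1], [0, 0, -3, 0, 0, 0, -1], [0, 0, -3, 0, 0, 0, -1], [0, 0, -3, 0, 0, 0, -1], [0, 0, -2.5, 0, 0, 0, -1], [0, 0, -1.5, 0, 0, 0, -1], [0, 0, 0, 0, 0, 0, -1]],
  ],
)

```text
time_s: 17.73
tcp_pos: [0.5451, 0.2566, 0.249]
ee_rot: [[-0.253, -0.967, 0.002], [-0.967, 0.253, 0.002], [-0.002, -0.002, -1.0]]
wrist_force: [0.4, -1.2, -1.1]
gripper_width: 0.621
```

Call:
move_arm(
  series=[
    [[1.5, -0.3, 0, 0, 0, 0, -1], [2.5, -0.5, 0, 0, 0, 0, -1], [3.5, -0.6, 0, 0, 0, 0, -1], [4.0, -0.7, 0, 0, 0, 0, -1], [4.0, -0.8, 0, 0, 0, 0, -1], [4.0, -0.8, 0, 0, 0, 0, -1], [4.0, -0.8, 0, 0, 0, 0, -1], [3.5, -0.7, 0, 0, 0, 0, -1], [3, -0.6, 0, 0, 0, 0, -1], [2.5, -0.4, 0, 0, 0, -2.2, -1], [1, -0.1, 0, 0, 0, -2.2, -1], [0, 0, 0, 0, 0, 0, -1]],
  ],
)

```text
time_s: 19.23
tcp_pos: [0.52, -0.0855, 0.247]
ee_rot: [[-0.181, -0.983, -0.002], [-0.983, 0.181, -0.0], [0.0, 0.001, -1.0]]
wrist_force: [-0.4, -0.3, -1.4]
gripper_width: 0.618
```

Call:
move_arm(
  series=[
    [[0, 0, 0, 0, 0, 0, -1], [0, 0, 0, 0, 0, 0, -1]],
  ],
)

```text
time_s: 19.48
tcp_pos: [0.5212, -0.0835, 0.2475]
ee_rot: [[-0.178, -0.984, -0.0], [-0.984, 0.178, -0.0], [0.0, 0.0, -1.0]]
wrist_force: [0.1, 0.3, -1.4]
gripper_width: 0.619
```

```bash
python3 cap.py w6; python3 meas.py w6
```

```text
19.475 [ 0.52116423 -0.08348291  0.24746133] [[-1.781e-01 -9.840e-01 -2.000e-04]
 [-9.840e-01  1.781e-01 -0.000e+00]
 [ 0.000e+00  2.000e-04 -1.000e+00]] [  8.5  11.5 -10.8  -0.  -67.7  71.2] [ 0.13  0.34 -1.41] 0.6192719535235753
(417, 46, 76, 189) [ 529.1 -233.9] [ 64.7 203.6] 79.7 [[423.0, -248.0], [623.0, -284.0], [635.0, -220.0], [435.0, -184.0]]
(233, 11, 161, 227) [571.5 -79.9] [176.  239.9] 79.68 [[438.0, -145.0], [674.0, -188.0], [705.0, -15.0], [469.0, 28.0]]
```

View pics/w6.png

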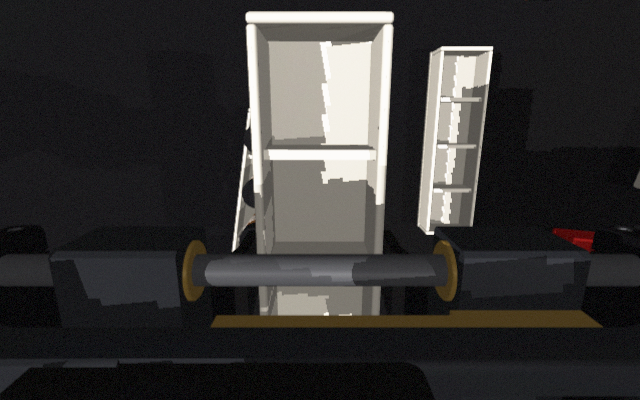

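Held tray fills (247,12)–(394,310); the empty tray is at (418–493, 46–234). Checking the held tray's offset in the gripper.

```bash
python3 - <<'E'
import pickle
from h import *
s,c=pickle.load(open("w6.pkl","rb"));Rw,o=wpose(s,c);g=cv2.cvtColor(c["color"],cv2.COLOR_BGR2GRAY)
T=c["tool_from_camera"]
zt=-(0.036-.0077) # tool z of rim (behind TCP)
def tl(uv): return plane(T[:3,:3],T[:3,3],c,uv,zt)*1000
for u in (260,320,380):
    col=g[:30,u].astype(int);print(u,col[6:22])
for y in (30,100,200):
    row=g[y].astype(int);print(y,row[240:262],row[380:400])
    l=[i for i in range(225,300) if row[i]>120][0];rr=[i for i in range(420,340,-1) if row[i]>120][0]
    print(l,rr)
print(tl([(248,15),(392,15),(320,12),(250,30),(390,30),(259,200),(381,200)]))
E
```

```text
260 [ 23  24  30  22  28 157 230 246 251 252 252 252 252 250 243 230]
320 [ 30  23  22  29  23 163 234 249 251 252 252 252 252 250 243 231]
380 [ 20  23  29  28  23 166 237 248 251 252 252 252 252 250 244 231]
30 [ 29  27  19  22  26  49 164 250 252 252 252 252 251 246 227 191 147 115
 113 106  96  90] [159 189 191 230 249 251 252 252 252 252 251 238 202 111  30  29  29  26
  30  19]
246 392
100 [ 22  26  23  25  23  16  22  24  38 138 250 252 252 252 252 251 246 224
 188 139 109 116] [230 249 252 252 252 252 252 250 228 181  43  26  28  25  24  25  24  27
  30  30]
249 389
200 [235 133 141 105  27  34  31  26  27  30  36  28  35  39  71 115 120 123
 126 123 126 119] [241 236 228 188 136  35  26  29  24  30  29  20  26  26  25  26  26  18
  31  28]
237 420
[[ -24.88775472 -101.40348258]
 [  26.99929191 -101.4087337 ]
 [   1.05488178 -102.38215113]
 [ -24.41502884  -96.46516062]
 [  26.53218273  -96.47019348]
 [ -23.92195191  -32.76388163]
 [  26.11183969  -32.7672643 ]]
```

Call:
move_arm(
  series=[
    [[1.0, -0.2, 0, 0, 0, 0, -1], [2.0, -0.5, 0, 0, 0, 0, -1], [3.0, -0.7, 0, 0, 0, 0, -1], [3.0, -0.7, 0, 0, 0, 0, -1], [3.0, -0.7, 0, 0, 0, 0, -1], [2.0, -0.4, 1, 0, 0, 0, -1], [1.2, -0.2, 2, 0, 0, 0, -1], [0, 0, 3, 0, 0, 0, -1], [0, 0, 3, 0, 0, 0, -1], [0, 0, 2.5, 0, 0, 0, -1], [0, 0, 2, 0, 0, 0, -1], [0, 0, 1, 0, 0, 0, -1]],
  ],
)

```text
time_s: 21.02
tcp_pos: [0.5267, -0.2392, 0.1007]
ee_rot: [[-0.178, -0.984, -0.003], [-0.984, 0.178, 0.001], [-0.0, 0.003, -1.0]]
wrist_force: [0.0, 0.1, -1.4]
gripper_width: 0.619
```

Call:
move_arm(
  series=[
    [[0, 0, 0, 0, 0, 0, -1], [0, 0, 0, 0, 0, 0, -1]],
  ],
)

```text
time_s: 21.28
tcp_pos: [0.5283, -0.2395, 0.1034]
ee_rot: [[-0.178, -0.984, 0.002], [-0.984, 0.178, -0.001], [0.0, -0.002, -1.0]]
wrist_force: [-0.2, -1.0, -1.7]
gripper_width: 0.616
```

```bash
python3 cap.py w7; python3 -c "
import pickle,numpy as np
s,c=pickle.load(open('w7.pkl','rb'));print(s['ee_rot'].T@(np.array([.5274,-.23885,.0437])-s['tcp_pos'])*100)
from station import r;import cv2
c=r.capture('scene')['color'];cv2.imwrite('pics/s7.png',cv2.resize(c[100:300,150:470],None,fx=2.4,fy=2.4))"
```

```text
21.275 [ 0.52832203 -0.23949929  0.10335848] [[-1.78e-01 -9.84e-01  1.60e-03]
 [-9.84e-01  1.78e-01 -5.00e-04]
 [ 2.00e-04 -1.70e-03 -1.00e+00]] [ -8.4  24.1 -15.2   0.  -50.7  88.1] [-0.17 -0.96 -1.73] 0.6156055847829458
[-0.0487909   0.11243207  5.96565474]
```

View pics/w7.png

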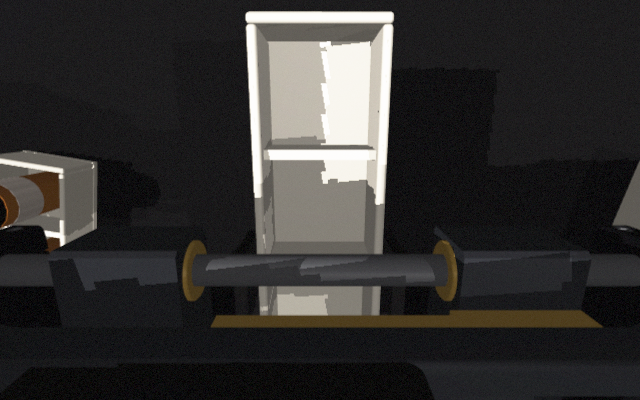

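View pics/s7.png

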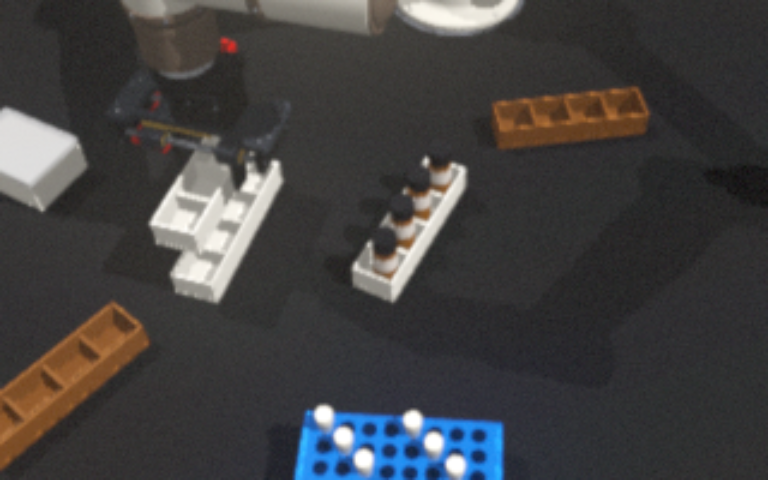

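The held tray hangs over the empty one, about 60 mm above. Lowering it gently.

Call:
move_arm(
  series=[
    [[0, 0, 0.5, 0, 0, 0, -1], [0, 0, 1, 0, 0, 0, -1], [0, 0, 1, 0, 0, 0, -1], [0, 0, 1, 0, 0, 0, -1], [0, 0, 0.7, 0, 0, 0, -1], [0, 0, 0.5, 0, 0, 0, -1], [0, 0, 0.3, 0, 0, 0, -1], [0, 0, 0, 0, 0, 0, -1], [0, 0, 0, 0, 0, 0, -1], [0, 0, 0, 0, 0, 0, -1]],
  ],
)

```text
time_s: 22.62
tcp_pos: [0.5279, -0.2394, 0.0528]
ee_rot: [[-0.178, -0.984, 0.001], [-0.984, 0.178, -0.0], [0.0, -0.001, -1.0]]
wrist_force: [0.2, 0.1, -0.1]
gripper_width: 0.616
```

Call:
move_arm(
  series=[
    [[-0.05, 0.05, 0.2, 0, 0, 0, -1], [0, 0, 0.2, 0, 0, 0, -1], [0, 0, 0.2, 0, 0, 0, -1], [0, 0, 0.1, 0, 0, 0, -1], [0, 0, 0.1, 0, 0, 0, -1], [0, 0, 0, 0, 0, 0, -1], [0, 0, 0, 0, 0, 0, -1]],
  ],
)

```text
time_s: 23.5
tcp_pos: [0.5273, -0.2388, 0.0446]
ee_rot: [[-0.178, -0.984, 0.0], [-0.984, 0.178, -0.0], [0.0, -0.0, -1.0]]
wrist_force: [0.8, 0.2, -1.5]
gripper_width: 0.618
```

```bash
python3 -c "
from station import r;import cv2
s=r.sense();print(s['tcp_pos'],s['wrist_force'])
c=r.capture('scene')['color'];cv2.imwrite('pics/s8.png',cv2.resize(c[130:250,180:300],None,fx=5,fy=5))"
```

```text
[ 0.52730188 -0.2387516   0.04459875] [ 0.77837579  0.23872748 -1.45038936]
```

View pics/s8.png

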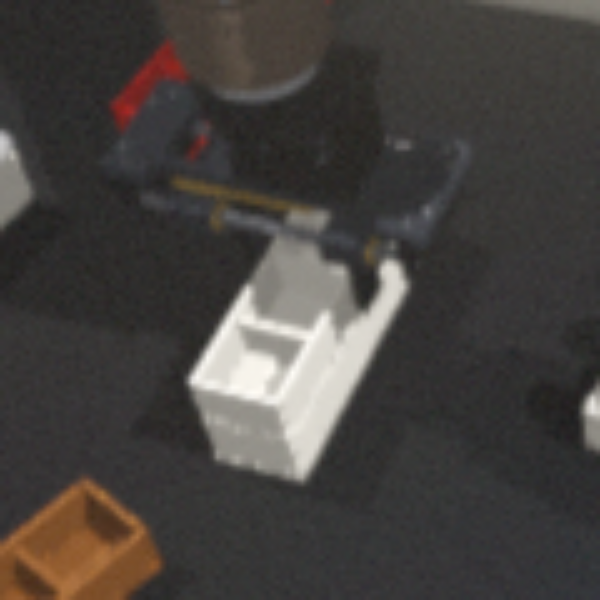

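Call:
move_arm(
  series=[
    [[0, 0, 0.05, 0, 0, 0, -1], [0, 0, 0.05, 0, 0, 0, -1], [0, 0, 0, 0, 0, 0, -1], [0, 0, 0, 0, 0, 0, -1]],
  ],
)

```text
time_s: 24.05
tcp_pos: [0.5273, -0.2387, 0.0437]
ee_rot: [[-0.178, -0.984, 0.0], [-0.984, 0.178, -0.0], [0.0, -0.0, -1.0]]
wrist_force: [-0.9, 0.3, 0.1]
gripper_width: 0.617
```

Call:
move_arm(
  series=[
    [[0, 0, 0.03, 0, 0, 0, -1], [0, 0, 0, 0, 0, 0, -1], [0, 0, 0, 0, 0, 0, 0.35], [0, 0, 0, 0, 0, 0, 0.5], [0, 0, 0, 0, 0, 0, 0.7], [0, 0, 0, 0, 0, 0, 0.8], [0, 0, 0, 0, 0, 0, 0.8], [0, 0, -0.5, 0, 0, 0, 0.8], [0, 0, -1, 0, 0, 0, 0.8], [0, 0, -2, 0, 0, 0, 0.8], [0, 0, -3, 0, 0, 0, 0.8], [0, 0, -3, 0, 0, 0, 0.8]],
  ],
)

```text
time_s: 25.55
tcp_pos: [0.5273, -0.2388, 0.14]
ee_rot: [[-0.178, -0.984, 0.001], [-0.984, 0.178, -0.0], [0.0, -0.001, -1.0]]
wrist_force: [-0.2, -0.6, -0.1]
gripper_width: 0.899
```

Call:
move_arm(
  series=[
    [[0, 1, -3, 0, 0, 0, 0.8], [0, 1.5, -3, 0, 0, 0, 0.8], [0, 1.5, -3, 0, 0, 0, 0.8], [0, 0, -2, 0, 0, 0, 0.8], [0, 0, 0, 0, 0, 0, 0.8], [0, 0, 0, 0, 0, 0, 0.8]],
  ],
)

```text
time_s: 26.3
tcp_pos: [0.4874, -0.2314, 0.2475]
ee_rot: [[-0.179, -0.984, -0.001], [-0.984, 0.179, 0.001], [-0.001, 0.001, -1.0]]
wrist_force: [0.7, 0.2, 1.3]
gripper_width: 0.898
```

```bash
python3 cap.py w9; python3 meas.py w9 .072;  python3 -c "
import pickle,cv2
s,c=pickle.load(open('w9.pkl','rb'))
from station import r
c=r.capture('scene')['color'];cv2.imwrite('pics/s9.png',cv2.resize(c[120:260,200:360],None,fx=4,fy=4))"
```

```text
26.3 [ 0.48737329 -0.23136422  0.24752581] [[-1.785e-01 -9.839e-01 -1.100e-03]
 [-9.839e-01  1.785e-01  7.000e-04]
 [-5.000e-04  1.300e-03 -1.000e+00]] [ -8.2  12.7  -9.2  -0.  -68.1  87.9] [0.7  0.19 1.26] 0.89834145235486
(522, 105, 118, 106) [ 465.8 -504. ] [141.7  87.4] 68.52 [[399.0, -554.0], [480.0, -586.0], [532.0, -454.0], [451.0, -422.0]]
(104, 101, 66, 137) [532.5 -51.2] [ 62.4 132.2] 70.06 [[460.0, -58.0], [584.0, -103.0], [605.0, -44.0], [481.0, 1.0]]
(290, 30, 59, 208) [ 529.  -239.5] [ 54.6 200.9] 79.71 [[425.0, -248.0], [623.0, -284.0], [633.0, -231.0], [435.0, -195.0]]
```

View pics/w9.png

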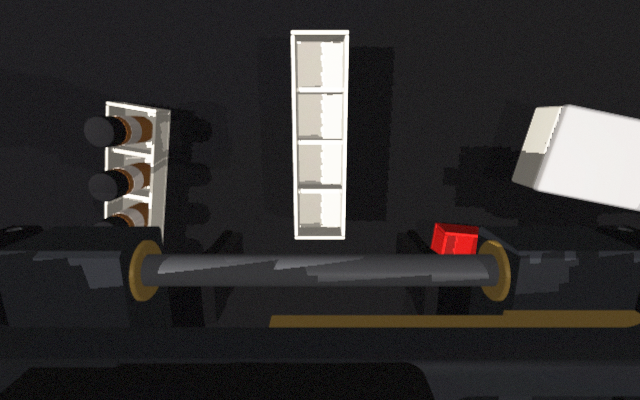

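View pics/s9.png

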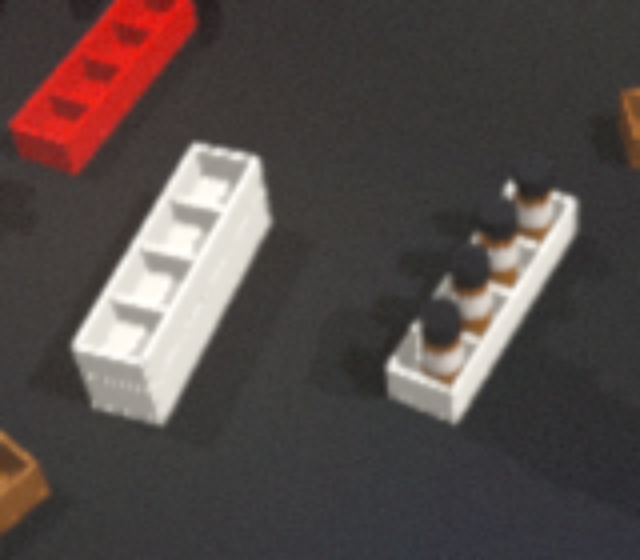

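Call:
move_arm(
  series=[
    [[0, 0, -1, 0, 0, 0, 0.8], [0, 0, 0, 0, 0, 0, 0.8], [0, 0, 0, 0, 0, 0, 0.8], [0, 0, 0, 0, 0, 0, 0.8]],
  ],
)

```text
time_s: 26.9
tcp_pos: [0.4878, -0.2316, 0.258]
ee_rot: [[-0.178, -0.984, -0.0], [-0.984, 0.178, 0.0], [-0.0, 0.0, -1.0]]
wrist_force: [0.9, -0.1, -0.4]
gripper_width: 0.901
```

```bash
python3 -c "
from station import r
print(r.finish_job())"
```

```text
the job is handed in; nothing more can be done
None
```

I moved the single vial into the empty place of tray_three, then stacked the emptied tray on the empty white tray, and handed the job in at about 27 s.

- **Vial:** the last scene picture shows all four vials standing upright in tray_three.
- **Stack:** the upper tray's centre measured (527.6, -239.3) mm, yaw -10.3°. The lower tray had measured (528.2, -239.0) mm at the same yaw before stacking, so they agree to about 1 mm.
- **Forces:** the wrist force readings after each move stayed under about 2 N.
- **Bystanders:** I did not go near the bottle, jar, tip box or the brown and red look-alikes. I did not re-measure their positions at the end.

No check failed. One small disagreement: the wrist camera showed the held tray about 0.8 mm off the gripper's centre line. I ignored this because it is within the stated calibration error.

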